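# Pop the starter box hatch and reset the overload

### The job

The grinder's overload has tripped: on the larger of the two grey switch boxes, push the free edge of the closed hatch down once until its push-push latch lets go, take your hand away so that the hatch springs fully open by itself, and wait off the box for a good second to see that it stays open. Then press the round reset button in the open bay all the way in, let it come back out, and finish clear with the hatch still open. Only touch and press: do not push the open hatch back down, keep the small box's hatch shut, and leave the other things on the bench where they are.

Things in the scene. Friction and masses are not known exactly. Their poses are not given: they have to be found in the camera images.
- starter_box: the larger grey switch box, fixed: 180 (x) x 170 (y) x 85 mm tall, origin under its centre, z up; left or right of the centre line. Hatch: grey plate 100 x 100 x 12 mm over x -50..50, y -54..46 mm, its top 10 mm proud of the box's top; hinged along x at y = +46, free edge at -y. The bay under it is 106 x 104 mm, 50 mm deep, and holds the reset button
- hatch (a joint): large hatch (rad): 0 latched shut, 1.9 fully open at its stop, 19 deg past upright. Pressed, it sinks below 0: the latch lets go past -0.046 (4 mm down at the press point; 5 to 8 N), hard stop at -0.072 (6.3 mm). Once the press is released a damped spring swings it fully open in under a second and holds it. Pressed less, it stays latched; pushing the open hatch right down latches it again
- hatch_press (a point): where to press: on top of the large hatch, 13 mm in from the middle of its free edge, among three low ribs. Moves with the hatch; while shut it has the box's axes (y towards the hinge, z up) and is 95 mm above the bench
- hatch_hinge (a point): middle of the large hatch's hinge line, at the box's top (85 mm above the bench); fixed, axes of the box, x along the hinge, y pointing away from the bay
- reset (a joint): travel of the reset button (m): 0 out, 0.006 fully in; springs back, 6 N when fully in
- reset_top (a point): centre of the flat top of the round black reset button (28 mm diameter; grey collar 44 mm across, 6 mm lower), in the large box's bay at box x = 0, y = -12 mm: 58 mm from the hinge line, 71 mm above the bench, 14 mm below the box's top. Hidden under the shut hatch; pressed straight down. Moves with the button
- small_box: the smaller grey switch box, fixed: 130 x 125 x 65 mm tall, with a 70 x 70 mm hatch of the same kind. Not to be opened. Origin under its centre
- small_hatch (a joint): angle of the small box's hatch (rad): 0 latched shut, grows as it opens; the same kind of latch
- jar: closed glass jar with steel cap, 60 mm diameter, 85 mm tall, between the boxes. Bystander; origin under its centre
- tape: paper-coloured ring like a tape roll, 84 mm across, 24 mm tall, lying flat. Bystander; origin under its centre
- wrench: steel wrench 170 mm long lying at the right. Bystander; origin on the bench at its middle, x along it
- tube: dark steel bar offcut 140 x 25 x 25 mm, beyond the boxes. Bystander; origin under its centre
- mug: white mug 80 mm across, 95 mm tall, at the left. Bystander; origin under its centre
- flange: stepped steel grinder flange, 56 mm across, 22 mm tall, near the robot. Bystander; origin under its centre

How it is judged:
On the way, in this order (a step that is already met when the one before it is completed fails the run):
1. the large hatch is pushed down past its latch point (value of joint hatch below -0.043 rad), for 0.02 s.
2. the hatch stays fully open for a second, robot off the box (value of joint hatch above 1.7 rad and contact force between each of the fingers, the arm and starter_box below 0.1 N), for 1 s.
3. the reset button is pressed in with the hatch open (value of joint reset above 0.0048 m and value of joint hatch above 1.6 rad), for 0.05 s.
At the end, for the whole second after the job is handed in: the large hatch stands open (over 1.7 rad) and still, the reset button is back out (within 1.5 mm), the small hatch is shut (under 0.1 rad), every bystander is within 30 mm of where it began, and the robot is off the box (all of step 2 and velocity of joint hatch between -0.1 and 0.1 rad/s and value of joint reset below 0.0015 m and value of joint small_hatch below 0.1 rad and distance of each of jar, tape, wrench, tube, mug, flange from where it was at the start of the episode below 0.03 m); the robot touches nothing.
It fails at once if the small box's hatch opens (value of joint small_hatch above 0.1 rad).
It fails at once if the hatch, once popped, is pushed back down (value of joint hatch between 0.3 and 1.6 rad and velocity of joint hatch below -0.3 rad/s and contact force between the arm and starter_box above 0.3 N).
It fails at once if a bystander is lifted or shifted by more than 30 mm (distance of any of jar, tape, wrench, tube, mug, flange from where it was at the start of the episode above 0.03 m).
It also fails if it takes over 35 s, if anything falls off the work surface, if the arm or the gripper's body presses on something with over 40 N, if the wrist force passes 120 N, or if a joint passes its speed limit or range.

### The arm

A 6-joint arm with a two-finger parallel gripper is mounted at the origin on the work surface. World frame = base frame: x ahead of the robot, y to its left, z up, the work surface at z = 0. Lengths are in m, angles in rad, forces in N, time in s.
With the tool pointing down it reaches from about 0.35 to 0.775 m from the base axis. Payload 5.5 kg.
Tool frame: the origin (TCP) lies at the very end of the fingers, on their centre line; the grasp point (between the pads) lies 19 mm behind it; z points along the fingers, y is the line along which they close (so a half turn about z gives the same grasp; the last joint's range is limited). The gripper opens to 85 mm and grips with 20 to 120 N. Pads are 22 mm wide; open, the fingers measure 114 mm over their backs; the gripper's body (76 mm by 85 mm) begins 54 mm behind the grasp point. The pads swing forward as they close: fully open they stand 13 mm farther back than shut.
Start: joints at [-1.35, 0.313, 0.046, 1.304, 0, 1.431], TCP at [0.203, -0.538, 0.231] pointing down, gripper open.
Joint ranges: [-2.76, 2.76], [-0.86, 1.69], [-1.03, 1.26], [-2.2, 2.34], [-1.47, 1.5], [-3.14, 3.14]. Speed limits (rad/s): [2.57, 2.57, 3.14, 3.14, 3.14, 3.14].

### API

Orientations are given as a unit quaternion [w, x, y, z].
In Python, from cell import env, vision gives the robot as it stands.
- The arm moves only by the tool apply_moves, never from a script. Its argument "commands" is one flat list of numbers, 7 for each row, row after row: the closure, from 0 (fully open) to 1 (shut), then the shift along the world's x, y, z normalised to -1 to 1, where 1 is 40 cm, then the turn, a rotation vector about the world's x, y, z normalised to -1 to 1, where 1 is 6 degrees. A call has 1 to 20 rows; each row shifts and turns the commanded pose from where the row before left it; what a row does not reach is not made up. A row lasts 1/10 s, in which the tool goes at most 50 mm and 8.59 degrees, less where a joint would pass 70% of its speed; a pose out of reach is approached as far as the arm can. A call with a number of a shift or a turn outside -1 to 1 is refused whole. A call with a gripper value outside its range is refused whole. The fingers move at their own pace and stop on an object; "squeeze" is the grip in N (left out, the last holds). Time passes only in rows, so rows that do not move let the fingers close. It gives the time, the measured TCP pose, the force, the opening and the grip force at its end, in the units of the state.
- env.observe(): the state, without advancing time (a new reading comes with each control period).
- vision.get_image(name): name is "scene" or "top"; returns the picture (384x512x3 uint8, red, green, blue); there is no depth.
- vision.calibration(name): a dict with "mtx" (3x3 intrinsics, pixels), "k1" (the pictures are not rectified: a ray, as slopes to the right and down, at radius r is drawn at 1 + k1 r^2 times it, then the intrinsics apply), "pose" (4x4, takes a point from camera to world coordinates). Camera axes: x right, y down, z forward; pixel columns grow to the right and rows downward; lengths in m; the calibration is good to about 2 mm. A picture is of the moment at which its call begins. calibration takes no time and is no camera call.
- env.close_job(): hands the job in; it is judged then, once.
The state is a dict: "t": time; "qpos": joint angles; "dq": joint speeds; "effort": joint torques, N m; "ee_pos": TCP position; "eef_rot": TCP orientation; "ft_force": force on the tool from outside, world axes, zero at the start; "torque": the same for the moment, N m; "grip_width": finger opening in m; "gripper_force": force on a finger pad.
Only numpy, scipy, OpenCV 4.12 (cv2) and the standard library are available. Lean on these libraries where they do the work, as an engineer would, in place of code of your own. Each camera call takes 0.05 s, during which the arm holds its last target. There are 200 camera calls.

## Working session

There is one attempt and no reset: what is moved stays moved. The work goes in short steps, Python scripts to look and compute and a tool call to move; the robot and the scene stay as the last step left them, time stands still between calls to the robot, and variables do not carry over. Pictures are saved under pics/ and viewed, at most 10 in all, crops included, and the job is handed in when it is done.

Besides the shell and the picture viewer there is one more tool, called after "Call:" as name(argument=value, ...) on one line, values as JSON. apply_moves: Moves the arm, as the interface text tells. Its arguments: {"type":"object","properties":{"commands":{"type":"array","items":{"type":"number","minimum":-1,"maximum":1}},"squeeze":{"type":"number"}},"required":["commands"]}

```bash
mkdir -p pics; cat > h.py <<'E'
import numpy as np, cv2
from cell import env, vision
def ray(name,px,z):
    c=vision.calibration(name); K=np.array(c["mtx"]); k=c["k1"]; T=np.array(c["pose"])
    out=[]
    for u in np.atleast_2d(px):
        d=np.array([(u[0]-K[0,2])/K[0,0],(u[1]-K[1,2])/K[1,1]]); s=d.copy()
        for _ in range(30): s=d/(1+k*(s@s))
        v=T[:3,:3]@np.r_[s,1]; o=T[:3,3]; out.append(o+v*(z-o[2])/v[2])
    return np.array(out)
def proj(name,P):
    c=vision.calibration(name); K=np.array(c["mtx"]); T=np.array(c["pose"])
    q=(np.atleast_2d(P)-T[:3,3])@T[:3,:3]; s=q[:,:2]/q[:,2:]; s=s*(1+c["k1"]*(s**2).sum(1,keepdims=True))
    return s*[K[0,0],K[1,1]]+[K[0,2],K[1,2]]
E
python3 - <<'E'
from h import *
for n in("top","scene"):
    im=vision.get_image(n)[:,:,::-1]; cv2.imwrite(f"pics/{n}0_raw.png",im); cv2.imwrite(f"pics/{n}0.png",cv2.resize(im,(800,600),interpolation=cv2.INTER_CUBIC))
    print(np.round(vision.calibration(n)["pose"],3))
print(env.observe())
E
```

```text
[[ 0.017 -0.995  0.101  0.451]
 [-1.    -0.017 -0.006 -0.007]
 [ 0.008 -0.101 -0.995  1.132]
 [ 0.     0.     0.     1.   ]]
[[ 0.762  0.543 -0.353  0.988]
 [ 0.648 -0.631  0.426 -0.516]
 [ 0.008 -0.553 -0.833  1.062]
 [ 0.     0.     0.     1.   ]]
{'t': 0.1, 'qpos': array([-1.34960714e+00,  3.13936229e-01,  4.51125565e-02,  1.30360889e+00,
       -2.92563234e-05,  1.43119213e+00]), 'dq': array([ 0.00151363, -0.00072372,  0.00344767,  0.00127612,  0.00044238,
        0.00204562]), 'effort': array([ 2.29158875e-03, -4.81722665e+01,  2.99245423e+01,  1.27053238e-02,
       -1.12510427e-04,  1.44078183e-05]), 'ee_pos': array([ 0.20286523, -0.53754346,  0.23049999]), 'eef_rot': array([-8.16839813e-04,  9.83772264e-01,  1.79419795e-01, -4.79797639e-05]), 'ft_force': array([-0.08508277,  0.57115393,  0.01708877]), 'torque': array([-0.01892752,  0.01343131, -0.00673254]), 'gripper_force': 0.0, 'grip_width': 0.08540585450883309}
```

View pics/top0.png

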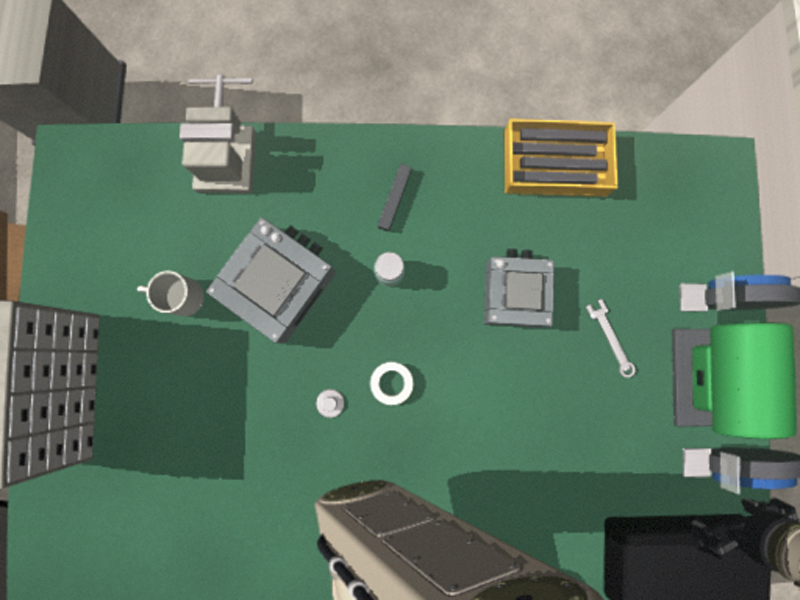

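View pics/scene0.png

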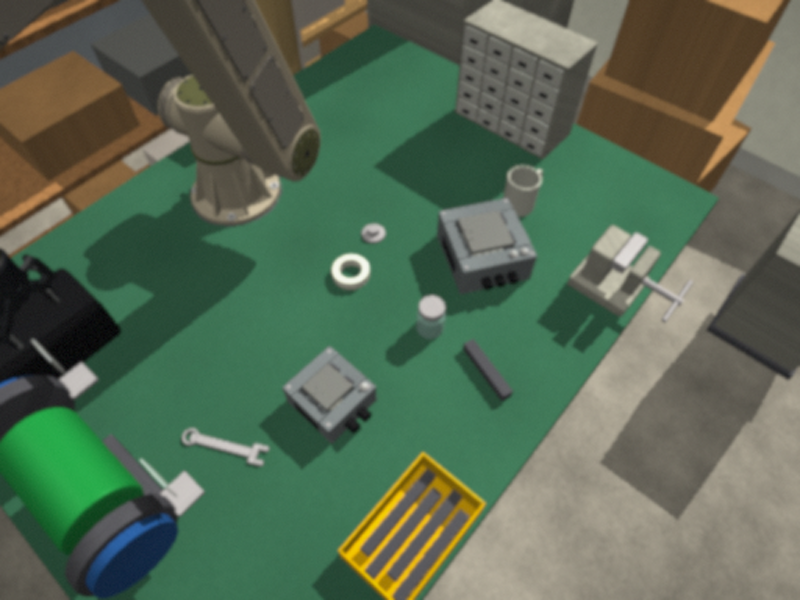

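The large box is left of centre, at about (270,280) in the 800-wide top view, and turned roughly 35-40°. The lamps and cable glands are on its far side. I'll enlarge it to find which edge of the hatch has the ribs.

```bash
python3 - <<'E'
import cv2,numpy as np
a=cv2.imread("pics/top0_raw.png")[130:230,125:225]; b=cv2.imread("pics/scene0_raw.png")[120:195,270:350]
f=lambda x:cv2.resize(x,(int(x.shape[1]*6),int(x.shape[0]*6)),interpolation=cv2.INTER_CUBIC)
cv2.imwrite("pics/cropt.png",f(a)); cv2.imwrite("pics/crops.png",cv2.resize(b,(800,750*1),interpolation=cv2.INTER_CUBIC)[:600])
E
```

```text
(no output)
```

View pics/cropt.png

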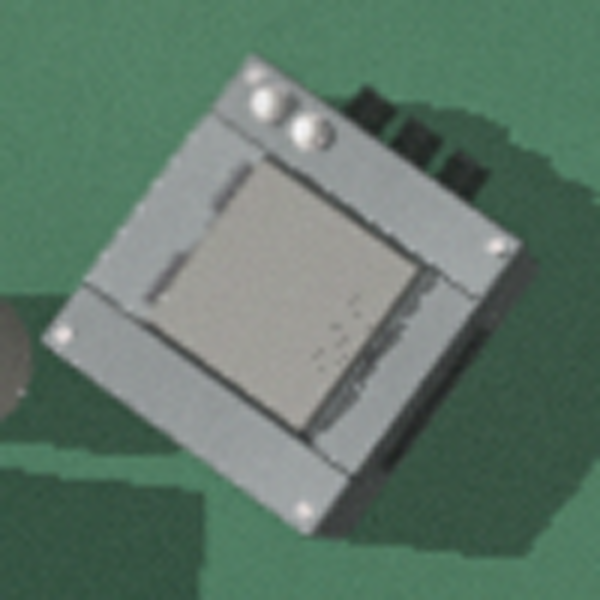

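View pics/crops.png

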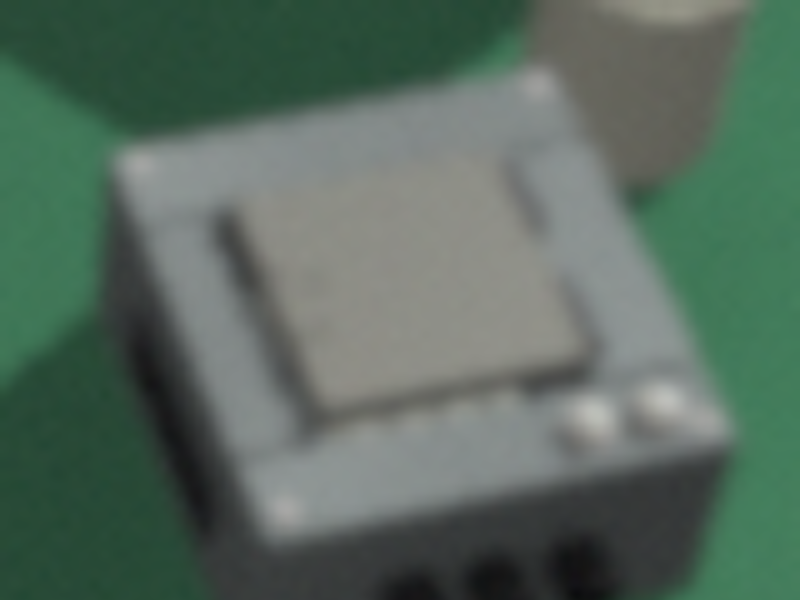

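The two views agree. The dark hinge marks are on the upper-left edge of the top crop (~(180,240)), and the rib specks are near the lower-right edge (~(340,330)), so the free edge faces lower right. Next I fit the pose from the top corners in both views.

```bash
cat >> h.py <<'E'
def box():
    from scipy.optimize import least_squares
    m=np.array([[.09,.085,.085],[-.09,.085,.085],[.09,-.085,.085],[-.09,-.085,.085]])
    hm=np.array([[.05,.046,.095],[-.05,.046,.095],[.05,-.054,.095],[-.05,-.054,.095]])
    M=np.r_[m,hm]
    t=np.array([[250,58],[45,340],[523,245],[315,535],[265,157],[148,313],[420,270],[305,437]])/6+[125,130]-.4
    s=np.array([[735,430],[550,70],[265,545],[112,150],[590,350],[495,155],[315,412],[237,205]])/10+[270,120]-.4
    W=lambda p,M=M:np.c_[M[:,0]*np.cos(p[2])-M[:,1]*np.sin(p[2])+p[0],M[:,0]*np.sin(p[2])+M[:,1]*np.cos(p[2])+p[1],M[:,2]]
    f=lambda p:np.r_[(proj("top",W(p))-t).ravel(),(proj("scene",W(p))-s).ravel()]
    r=least_squares(f,[.6,.25,-.9+.0]); return r.x,f(r.x).reshape(-1,2),W
E
python3 - <<'E'
from h import *
p,r,W=box(); print(p,np.degrees(p[2])); print(r.round(1))
P=np.array([[0,-.041,.095],[0,-.012,.071],[0,.046,.085]])
print(W(p,P), np.hypot(*W(p,P)[:,:2].T))
print(ray("top",[[389*.64,268*.64]],.085),ray("top",[[392*.64,384*.64]],.024),ray("top",[[175*.64,290*.64]],.095),ray("top",[[330*.64,403*.64]],.02))
E
```

```text
[ 0.59618065  0.23782638 -0.5978893 ] -34.25653340143002
[[ 0.4 -1.3]
 [-1.2  0. ]
 [ 0.2 -0.5]
 [-0.9  0.6]
 [-0.6 -0.6]
 [-1.1  0.7]
 [ 0.5 -0.2]
 [-0.4 -0.5]
 [ 0.3  1.4]
 [-0.4 -0.4]
 [-0.3  0.3]
 [-1.2  0.5]
 [ 0.2  0.9]
 [-0.7 -0.8]
 [-0.1  0.6]
 [-1.7 -0.4]]
[[0.57310178 0.20393883 0.095     ]
 [0.58942586 0.22790807 0.071     ]
 [0.62207401 0.27584655 0.085     ]] [0.60830642 0.63195327 0.68049056]
[[0.61987691 0.00663237 0.085     ]] [[ 0.39808234 -0.00277947  0.024     ]] [[0.56957177 0.41268363 0.095     ]] [[0.35823726 0.11933893 0.02      ]]
```

Call:
apply_moves(commands=[1,0.046,0.093,0,0,0,0.835,1,0.046,0.093,0,0,0,0.835,1,0.046,0.093,0,0,0,0.835,1,0.046,0.093,0,0,0,0.835,1,0.046,0.093,0,0,0,0.835,1,0.046,0.093,0,0,0,0.835,1,0.046,0.093,0,0,0,0.835,1,0.046,0.093,0,0,0,0,1,0.046,0.093,0,0,0,0,1,0.046,0.093,0,0,0,0,1,0.046,0.093,0,0,0,0,1,0.046,0.093,0,0,0,0,1,0.046,0.093,0,0,0,0,1,0.046,0.093,0,0,0,0,1,0.046,0.093,0,0,0,0,1,0.046,0.093,-0.04,0,0,0,1,0.046,0.093,-0.04,0,0,0,1,0.046,0.093,-0.04,0,0,0,1,0.046,0.093,-0.04,0,0,0,1,0.046,0.093,-0.04,0,0,0])

```text
t: 2.1
ee_pos: [0.5712, 0.2076, 0.1502]
eef_rot: [-0.0, 0.884, 0.468, -0.0]
ft_force: [1.0, -1.0, -0.8]
grip_width: 0.0003
gripper_force: 0.0
```

Call:
apply_moves(commands=[1,0,0,0,0,0,0,1,0,0,0,0,0,0])

```text
t: 2.3
ee_pos: [0.5701, 0.2066, 0.1498]
eef_rot: [-0.0, 0.884, 0.468, -0.002]
ft_force: [-0.1, 0.6, 0.4]
grip_width: 0.0002
gripper_force: 0.0
```

Call:
apply_moves(commands=[1,0.0075,-0.0068,-0.05,0,0,0,1,0,0,-0.05,0,0,0,1,0,0,0,0,0,0])

```text
t: 2.6
ee_pos: [0.5719, 0.2015, 0.1095]
eef_rot: [-0.0, 0.884, 0.467, -0.002]
ft_force: [-0.4, -0.9, -1.0]
grip_width: 0.0001
gripper_force: 0.0
```

```bash
python3 - <<'E'
from h import *
im=vision.get_image("scene")[:,:,::-1]; p,_,W=box()
print(proj("scene",W(p,np.array([[0,-.041,.095],[0,-.054,.095]]))), env.observe()["ee_pos"],env.observe()["ft_force"])
cv2.imwrite("pics/s1.png",cv2.resize(im[110:200,265:355],(600,600),interpolation=cv2.INTER_CUBIC))
E
```

```text
[[299.81376505 149.57182355]
 [296.22423474 150.31973082]] [0.57267848 0.20182075 0.1109497 ] [ 0.13114389 -0.51464976  1.11452779]
```

View pics/s1.png

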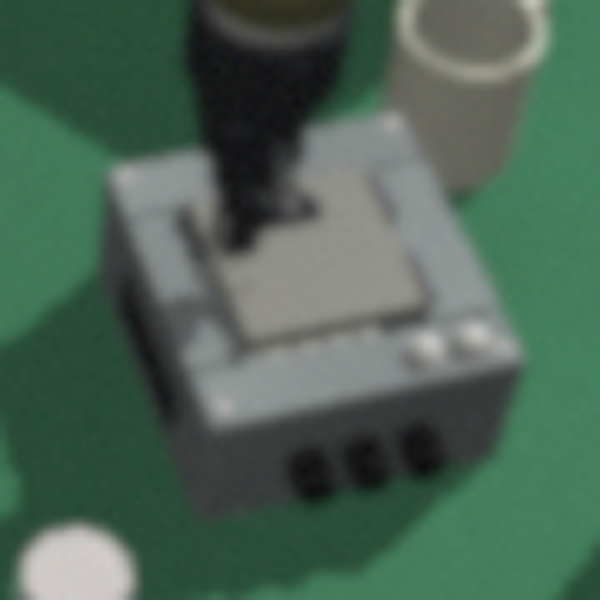

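The tip is at about crop (235,240), over the middle of the free-edge strip. Now I press in small steps.

Call:
apply_moves(commands=[1,0,0.004,-0.025,0,0,0,1,0,0,-0.01,0,0,0,1,0,0,0,0,0,0])

```text
t: 2.95
ee_pos: [0.5738, 0.2047, 0.0972]
eef_rot: [0.0, 0.884, 0.467, -0.0]
ft_force: [0.4, -0.4, -0.3]
grip_width: 0.0003
gripper_force: 0.0
```

Call:
apply_moves(commands=[1,0,0,-0.006,0,0,0,1,0,0,0,0,0,0])

```text
t: 3.15
ee_pos: [0.5744, 0.2049, 0.0953]
eef_rot: [0.0, 0.884, 0.468, 0.0]
ft_force: [0.0, -0.6, 0.5]
grip_width: -0.0
gripper_force: 0.3
```

Call:
apply_moves(commands=[1,0,0,-0.006,0,0,0,1,0,0,0,0,0,0])

```text
t: 3.35
ee_pos: [0.5743, 0.2048, 0.0933]
eef_rot: [0.0, 0.884, 0.467, 0.0]
ft_force: [-1.8, -0.9, 5.5]
grip_width: -0.0
gripper_force: 2.8
```

Call:
apply_moves(commands=[1,0,0,-0.005,0,0,0,1,0,0,0,0,0,0])

```text
t: 3.55
ee_pos: [0.5742, 0.2046, 0.0914]
eef_rot: [0.0, 0.884, 0.467, 0.0]
ft_force: [-2.5, -1.9, 6.1]
grip_width: 0.0003
gripper_force: 2.9
```

Call:
apply_moves(commands=[1,0,0,-0.005,0,0,0,1,0,0,0,0,0,0])

```text
t: 3.75
ee_pos: [0.5741, 0.2046, 0.0894]
eef_rot: [0.001, 0.884, 0.467, 0.0]
ft_force: [-1.9, -1.2, 5.6]
grip_width: 0.0002
gripper_force: 2.9
```

Call:
apply_moves(commands=[1,0,0,-0.003,0,0,0,1,0,0,0,0,0,0])

```text
t: 3.95
ee_pos: [0.5742, 0.2046, 0.089]
eef_rot: [0.001, 0.884, 0.467, 0.0]
ft_force: [-3.4, -2.2, 9.7]
grip_width: -0.0002
gripper_force: 4.9
```

The force jump at 6 mm is the hard stop, so the latch is past its release point. I'll retract away from the free edge and wait.

Call:
apply_moves(commands=[1,-0.06,-0.09,0.05,0,0,0,1,-0.06,-0.09,0.05,0,0,0,1,-0.06,-0.09,0.05,0,0,0,1,-0.03,-0.04,0.1,0,0,0,1,0,0,0,0,0,0,1,0,0,0,0,0,0,1,0,0,0,0,0,0,1,0,0,0,0,0,0,1,0,0,0,0,0,0,1,0,0,0,0,0,0,1,0,0,0,0,0,0,1,0,0,0,0,0,0,1,0,0,0,0,0,0,1,0,0,0,0,0,0,1,0,0,0,0,0,0,1,0,0,0,0,0,0,1,0,0,0,0,0,0,1,0,0,0,0,0,0,1,0,0,0,0,0,0,1,0,0,0,0,0,0])

```text
t: 5.95
ee_pos: [0.49, 0.0808, 0.1873]
eef_rot: [0.0, 0.884, 0.467, 0.0]
ft_force: [-0.1, 0.4, 0.3]
grip_width: 0.0001
gripper_force: 0.0
```

Call:
apply_moves(commands=[1,0,0,0,0,0,0,1,0,0,0,0,0,0,1,0,0,0,0,0,0,1,0,0,0,0,0,0,1,0,0,0,0,0,0,1,0,0,0,0,0,0])

```text
t: 6.55
ee_pos: [0.49, 0.0809, 0.1873]
eef_rot: [0.0, 0.884, 0.467, 0.0]
ft_force: [-0.8, 0.1, 0.2]
grip_width: 0.0001
gripper_force: 0.0
```

```bash
python3 - <<'E'
from h import *
a=vision.get_image("scene")[:,:,::-1]; b=vision.get_image("top")[:,:,::-1]; p,_,W=box(); B=np.array([[0,-.012,.071]])
print(W(p,B),(proj("scene",W(p,B))-[265,105])*4,(proj("top",W(p,B))-[125,130])*4+[400,0], env.observe()["ee_pos"])
f=lambda x:cv2.resize(x,(400,400),interpolation=cv2.INTER_CUBIC)
cv2.imwrite("pics/open.png",np.hstack([f(a[105:205,265:365]),f(b[130:230,125:225])]))
E
```

```text
[[0.58942586 0.22790807 0.071     ]] [[167.81550983 189.54807591]] [[601.8887004  204.10989762]] [0.48994876 0.08084176 0.18729771]
```

View pics/open.png

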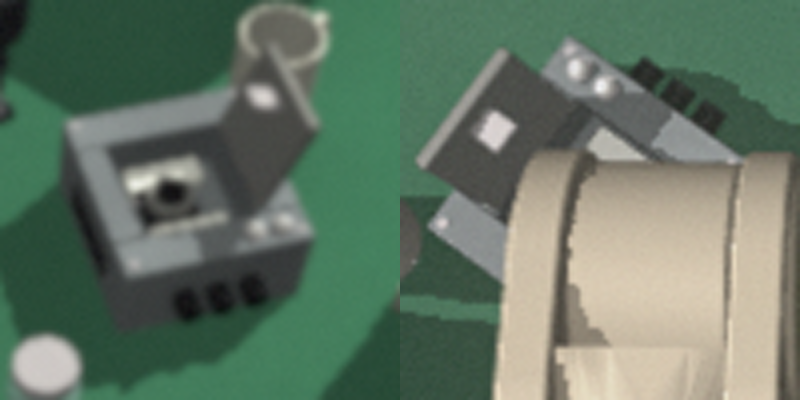

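The hatch stands open. The black button is at (169,189) in the scene crop, against a predicted (168,189.5), so the pose holds. Next I go above it.

Call:
apply_moves(commands=[1,0.05,0.0735,0,0,0,0,1,0.05,0.0735,0,0,0,0,1,0.05,0.0735,0,0,0,0,1,0.05,0.0735,0,0,0,0,1,0.05,0.0735,-0.05,0,0,0,1,0,0,-0.1,0,0,0,1,0,0,-0.08,0,0,0,1,0,0,0,0,0,0,1,0,0,0,0,0,0])

```text
t: 7.55
ee_pos: [0.5896, 0.2277, 0.0953]
eef_rot: [-0.0, 0.884, 0.467, -0.001]
ft_force: [0.3, -0.5, 0.2]
grip_width: 0.0
gripper_force: 0.0
```

Lateral position is right. I'll descend to 73 mm, then press.

Call:
apply_moves(commands=[1,0,0,-0.035,0,0,0,1,0,0,-0.02,0,0,0,1,0,0,-0.008,0,0,0,1,0,0,0,0,0,0])

```text
t: 7.95
ee_pos: [0.5909, 0.2278, 0.071]
eef_rot: [0.0, 0.884, 0.467, 0.001]
ft_force: [1.4, -0.3, 5.1]
grip_width: -0.0003
gripper_force: 2.2
```

Call:
apply_moves(commands=[1,0,0,-0.005,0,0,0,1,0,0,-0.005,0,0,0,1,0,0,0,0,0,0])

```text
t: 8.25
ee_pos: [0.591, 0.2279, 0.069]
eef_rot: [0.001, 0.884, 0.467, 0.002]
ft_force: [-2.2, -1.4, 12.2]
grip_width: -0.0002
gripper_force: 6.4
```

Call:
apply_moves(commands=[1,0,0,0,0,0,0,1,0,0,0,0,0,0])

```text
t: 8.45
ee_pos: [0.591, 0.2278, 0.069]
eef_rot: [0.001, 0.884, 0.467, 0.002]
ft_force: [-1.8, -1.3, 12.6]
grip_width: 0.0001
gripper_force: 6.2
```

```bash
python3 - <<'E'
from h import *
a=vision.get_image("scene")[:,:,::-1]; o=env.observe()
print(o["ee_pos"],o["ft_force"],o["torque"])
cv2.imwrite("pics/press.png",cv2.resize(a[75:195,255:375],(600,600),interpolation=cv2.INTER_CUBIC))
E
```

```text
[0.59096762 0.22786709 0.06894953] [-2.39792381 -0.58126156 12.24582023] [-0.35092702  0.51155933  0.01839299]
```

View pics/press.png

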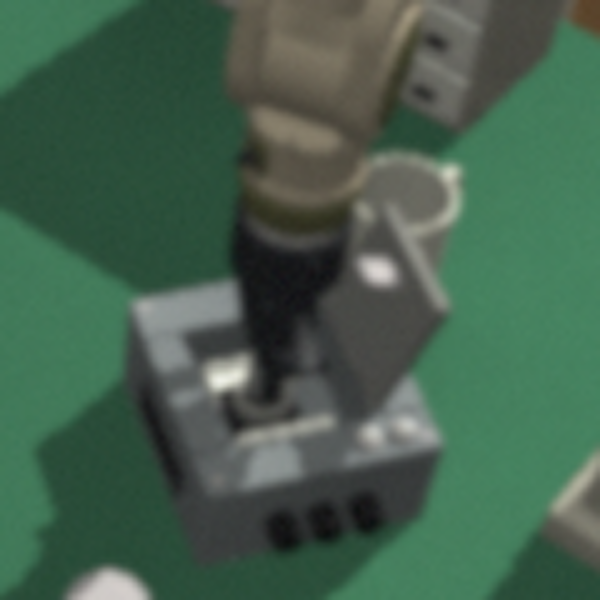

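The tip is on the button, at about (262,400), and clear of the hatch. The force is higher than expected for this depth, so I continue in small steps.

Call:
apply_moves(commands=[1,0,0,-0.004,0,0,0,1,0,0,0,0,0,0])

```text
t: 8.7
ee_pos: [0.5911, 0.2279, 0.0688]
eef_rot: [0.001, 0.884, 0.467, 0.002]
ft_force: [-5.4, -3.6, 21.0]
grip_width: -0.0
gripper_force: 10.3
```

Call:
apply_moves(commands=[1,0,0,-0.004,0,0,0,1,0,0,0,0,0,0])

```text
t: 8.9
ee_pos: [0.5911, 0.2279, 0.0687]
eef_rot: [0.001, 0.884, 0.467, 0.002]
ft_force: [-8.5, -3.4, 28.4]
grip_width: 0.0002
gripper_force: 14.3
```

```bash
python3 - <<'E'
from h import *
o=env.observe(); F=o["ft_force"];T=o["torque"]; print(o["ee_pos"],F,T)
p0=np.cross(F,T)/(F@F)
for L in(.1,.15,.2,.25,.3): print(L,(p0+F*(-L-p0[2])/F[2]).round(4))
E
```

```text
[0.59111534 0.22786642 0.06873294] [-8.54482409 -3.40276053 28.40736114] [-0.70286981  1.81749041 -0.02107748]
0.1 [-0.0338 -0.013  -0.1   ]
0.15 [-0.0188 -0.007  -0.15  ]
0.2 [-0.0037 -0.001  -0.2   ]
0.25 [ 0.0113  0.0049 -0.25  ]
0.3 [ 0.0264  0.0109 -0.3   ]
```

Call:
apply_moves(commands=[1,0,0,0.008,0,0,0,1,0,0,0.006,0,0,0,1,0,0,0,0,0,0])

```text
t: 9.2
ee_pos: [0.591, 0.2279, 0.0705]
eef_rot: [0.001, 0.884, 0.467, 0.001]
ft_force: [0.4, -2.2, 4.8]
grip_width: -0.0
gripper_force: 2.4
```

Call:
apply_moves(commands=[1,0,0,0.005,0,0,0,1,0,0,0,0,0,0])

```text
t: 9.4
ee_pos: [0.5909, 0.2278, 0.0714]
eef_rot: [0.0, 0.884, 0.467, 0.001]
ft_force: [1.4, -0.7, 4.1]
grip_width: 0.0002
gripper_force: 2.1
```

Call:
apply_moves(commands=[1,0,0,0.005,0,0,0,1,0,0,0,0,0,0])

```text
t: 9.6
ee_pos: [0.5905, 0.2279, 0.0728]
eef_rot: [0.0, 0.884, 0.467, 0.0]
ft_force: [2.5, -0.7, 3.4]
grip_width: 0.0001
gripper_force: 1.6
```

Call:
apply_moves(commands=[1,0,0,0.005,0,0,0,1,0,0,0,0,0,0])

```text
t: 9.8
ee_pos: [0.5897, 0.2279, 0.0743]
eef_rot: [-0.0, 0.884, 0.468, -0.0]
ft_force: [1.5, -0.2, 2.1]
grip_width: 0.0002
gripper_force: 1.1
```

The force falls smoothly from 6 N to 2 N over about 6 mm, and there was a hard stop at the bottom. So the button was fully in and is coming back out. I'll retreat up and away from the hatch.

Call:
apply_moves(commands=[1,0,0,0.05,0,0,0,1,0,0,0.1,0,0,0,1,-0.02,-0.03,0.1,0,0,0,1,-0.06,-0.09,0.05,0,0,0,1,-0.06,-0.09,0,0,0,0,1,-0.06,-0.09,0,0,0,0,1,-0.06,-0.09,0,0,0,0,1,0,0,0,0,0,0,1,0,0,0,0,0,0,1,0,0,0,0,0,0,1,0,0,0,0,0,0])

```text
t: 10.9
ee_pos: [0.4863, 0.0727, 0.1942]
eef_rot: [-0.0, 0.884, 0.468, -0.0]
ft_force: [0.5, 0.2, 0.5]
grip_width: -0.0001
gripper_force: 0.0
```

```bash
python3 - <<'E'
from h import *
a=vision.get_image("scene")[:,:,::-1]; o=env.observe()
print(o["t"],o["ee_pos"],o["ft_force"])
f=lambda x:cv2.resize(x,(400,400),interpolation=cv2.INTER_CUBIC)
cv2.imwrite("pics/end.png",np.hstack([f(a[105:205,265:365]),f(a[100:350,100:350])]))
E
```

```text
10.95 [0.48635462 0.07269034 0.19416844] [-0.04707103 -0.38512749 -0.18610003]
```

View pics/end.png

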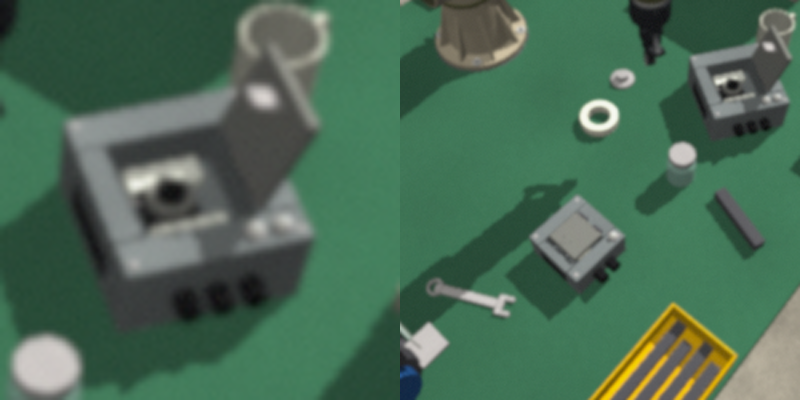

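The large hatch is open and the button is out, at about (169,189), the same place as before. The small hatch is shut, the bystanders in view look unmoved, and the arm is clear.

```bash
python3 -c "
from cell import env
print(env.close_job())"
```

```text
the job is handed in; nothing more can be done
None
```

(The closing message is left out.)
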